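Pull the pilot cell's vent plug from a pallet-truck battery

ROBOT

A 6-joint arm with a two-finger parallel gripper is mounted at the origin on the work surface. World frame = base frame: x ahead of the robot, y to its left, z up, the work surface at z = 0. Lengths are in m, angles in rad, forces in N, time in s.
With the tool pointing down it reaches from about 0.35 to 0.85 m from the base axis. Payload 8.1 kg.
Tool frame: the origin (TCP) lies at the very end of the fingers, on their centre line; the grasp point (between the pads) lies 19 mm behind it; x points along the fingers, y is the direction in which the jaws open and shut, and the axes are right-handed (so a half turn about x gives the same grasp; the last joint's range is limited). The gripper opens to 93 mm and grips with 3 to 60 N. Pads are 15 mm wide; open, the fingers measure 128 mm over their backs; the gripper's body (75 mm by 188 mm) begins 65 mm behind the grasp point.
Start: joints at [1.253, 0.13, 1.488, -0, 1.523, -0.085], TCP at [0.138, 0.584, 0.219] pointing down, gripper open.
Joint ranges: [-2.96, 2.96], [-0.89, 2.26], [0.02, 2.5], [-1.34, 4.48], [0, 2.73], [-2.66, 2.66]. Speed limits (rad/s): [2.39, 2.39, 2.79, 3.14, 3.14, 3.14].

INTERFACE

Orientations are given as a rotation vector (axis times angle).
In Python, from plant import * gives the robot as it stands. The module is installed in compiled form; this text tells all that it offers.
- The arm moves only by the tool apply_moves, never from a script. Its argument "series" is a list of rows, each an object with "jaw": the gripper's target within -1 to 1 (shut at 1, half-way at 0, fully open at -1); "linear": the shift along the tool's x, y, z normalised to -1 to 1, where 1 is 0.6 m, a list of three; "roll": the turn about the tool's x normalised to -1 to 1, where 1 is 30 degrees. A call has 1 to 20 rows; each row is the pose to reach, as a shift and turn from the pose measured when the call began, along the tool's axes at that moment; what a row does not reach only later rows make up. A row lasts 1/8 s, in which the tool goes at most 62.5 mm and 10.7 degrees, less where a joint would pass 70% of its speed; a pose out of reach is approached as far as the arm can. A call with a number of a shift or a turn outside -1 to 1 is refused whole. A call with a gripper value outside its range is refused whole. The fingers move at their own pace and stop on an object; "force" is the grip in N (left out, the last holds). Time passes only in rows, so rows that repeat a pose let the fingers close. It gives the time, the measured TCP pose, the force and the opening at its end, in the units of the state.
- read_state(): the state, without advancing time (a new reading comes with each control period).
- read_camera(name): name is "scene" or "top" or "wrist"; returns a dict with "pixels" (400x640x3 uint8, blue, green, red), "intrinsics" (3x3 intrinsics, pixels), "rvec" (rotation vector, rad) and "tvec" (3), from world to camera coordinates, as OpenCV has them; the wrist camera has in their place "tool_from_camera" (4x4, takes a point from camera to tool coordinates, whose origin is the TCP and whose axes are the tool frame's). Camera axes: x right, y down, z forward; pixel columns grow to the right and rows downward; lengths in m; the calibration is good to about 2 mm. A picture is of the moment at which its call begins: read the wrist's pose just before it. There is no depth.
- close_job(): hands the job in, once; it reports no verdict.
The state is a dict: "t": time; "q": joint angles; "dq": joint speeds; "joint_torque": joint torques, N m; "tool_pos": TCP position; "orientation": TCP orientation; "force": force on the tool from outside, world axes, zero at the start; "wrist_torque": the same for the moment, N m; "opening": finger opening in m.
Only numpy, scipy, OpenCV 4.12 (cv2) and the standard library are available. Lean on these libraries where they do the work, as an engineer would, in place of code of your own. Each camera call takes 0.05 s, during which the arm holds its last target. There are 200 camera calls.

TASK

The pallet-truck battery is due for its check: hook the puller's fork under the head of the pilot cell's vent plug (the one with the sight dome on top) and pull the plug straight up out of its neck, without prising it over sideways and without taking it in the gripper. Carry it over on the puller to the drip tray, set both down gently there with the puller standing on its fork, and let go. Leave the other two plugs in and the other things on the bench where they are.

Things in the scene. Friction and masses are not known exactly. Their poses are not given: they have to be found in the camera images.
- battery: Grey three-cell battery, heavy, does not move: 175 mm (its x) by 230 mm (its y), standing on the bench. Origin: centre of its underside, z up, x pointing away from the robot (within 0.35 rad of world x). Three round filler necks, 29 mm in diameter, stand on its flat cover at x = 0, y = -70, 0, 70 mm; a vent plug sits in each.
- battery_cover (a point): Centre of the battery's flat cover, on its upper face, 165 mm above the bench. The necks rise 16 mm above it. Two lead terminal posts, 19 mm thick and 21 mm high, stand near the far corners at battery x = 60, y = -86 and 86 mm; on the robot's side of the plugs the cover is bare.
- pilot_plug: The vent plug to pull: black, in any one of the three necks, told by the clear sight dome on top (21 mm in diameter, 14 mm high). Origin: lower end of its stem, z up along its axis. Stem 14 mm long, 17 mm thick with a 21 mm snap bead; above it a round head. About 35 g. A sprung lip holds it: it takes about 9 to 13 N straight up within the first 5 mm, then it is free.
- pilot_head (a point): Centre of the underside of the pilot plug's round head, 14 mm above the plug's origin. Head 52 mm in diameter, 12 mm thick, the dome 14 mm higher still. Seated, it rests on the neck 16 mm above the cover and overhangs the neck by 11.5 mm all round: a gap 16 mm high between head and cover, for the fork.
- plain_plug_a: One of the two other vent plugs: flat top without dome, otherwise the same size and origin as pilot_plug.
- plain_plug_b: The other plain vent plug, as plain_plug_a.
- puller: Grey plastic plug puller, 0.12 kg, standing on its flat fork foot, C-shaped from the side: foot, upright back at the rear (30 mm wide, x = -42 to -34 mm), grip bar on top. Origin: underside of the foot in the middle of the fork's slot, where a plug's axis belongs; z up; x the way the fork opens (it slides onto a plug along +x). 59 mm free between foot and bar.
- puller_fork (a point): Upper face of the puller's foot at the middle of the slot, 5 mm above the puller's origin (the foot is 5 mm thick). Foot 58 mm wide, from x = -39 to 33 mm; slot 34 mm wide, closed at x = -17 mm, open in front, with prong tips splayed outwards. The plug's head rides on the prongs.
- puller_grip (a point): Where to hold the puller: centre line of the grip bar, 75 mm straight above the puller's origin. Bar 92 mm long along x (x = -42 to 50 mm), 24 mm wide in y, 22 mm high; close the fingers along the puller's y.
- tray: Shallow aluminium drip tray, does not move, 240 mm (its x) by 200 mm (its y) outside, walls 3 mm thick and 30 mm high, floor 3 mm thick. Origin: centre of its underside, z up. It stands on one side of the battery, the puller on the other.
- water_bottle: Bystander: closed white plastic bottle, 76 mm in diameter, 210 mm high, 0.9 kg. Origin: centre of its underside.
- spanner: Bystander: steel spanner lying flat beyond the battery, 180 mm long.
- carton: Bystander: closed cardboard box 90 x 70 x 60 mm. Origin: centre of its underside.
There are look-alikes about, which are no part of the job. What is shaped like the puller but purple is not meant. What is shaped like the pilot_plug but brown is not meant.

How it is judged:
By the outcome, as a careful person would: the job done as asked, in the order asked, and still so for the second after the job is handed in, with the robot touching nothing.
It also fails if it takes over 61 s, if anything falls off the work surface, if the arm or the gripper's body presses on something with over 40 N, if the wrist force passes 120 N, or if a joint passes its speed limit or range.

## Working session

There is one attempt and no reset: what is moved stays moved. The work goes in short steps, Python scripts to look and compute and a tool call to move; the robot and the scene stay as the last step left them, time stands still between calls to the robot, and variables do not carry over. Pictures are saved under pics/ and viewed, about 8 in all and at most 12, crops included, and the job is handed in when it is done.

Besides the shell and the picture viewer there is one more tool, called after "Request:" as a command line: name --argument value ..., lists and objects as JSON in quotes. apply_moves: Moves the arm, as the interface text tells. Its arguments: {"type":"object","properties":{"series":{"type":"array"},"force":{"type":"number"}},"required":["series"]}

```bash
mkdir -p pics; cat > h.py <<'E'
from plant import *
import numpy as np, cv2
from scipy.spatial.transform import Rotation as R
def save(name,fn):
    c=read_camera(name); cv2.imwrite('pics/'+fn,c['pixels']); np.save('pics/'+fn[:-4]+'.npy',c,allow_pickle=True); return c
def load(fn): return np.load('pics/'+fn+'.npy',allow_pickle=True).item()
def ray(c,uv):
    K=np.array(c['intrinsics']); d=np.linalg.solve(K,[uv[0],uv[1],1.])
    Rm=cv2.Rodrigues(np.array(c['rvec'],float))[0]; t=np.array(c['tvec'],float).ravel()
    return -Rm.T@t, Rm.T@d
def onz(c,uv,z):
    o,d=ray(c,uv); return o+d*(z-o[2])/d[2]
def proj(c,P):
    return cv2.projectPoints(np.array(P,float).reshape(-1,3),np.array(c['rvec'],float),np.array(c['tvec'],float),np.array(c['intrinsics'],float),None)[0].reshape(-1,2)
E
python3 - <<'E'
from h import *
s=read_state(); print(s)
for n in('scene','top'):
    c=save(n,n+'0.png'); print(n,ray(c,(320,200)))
E
```

```text
{'t': 0.0, 'q': array([ 1.25258459e+00,  1.31144228e-01,  1.48928510e+00,  2.47591597e-05,
        1.52294901e+00, -8.53878404e-02]), 'dq': array([-1.15044008e-03,  3.47377160e-04, -3.85106687e-05,  8.23004906e-04,
       -1.21449995e-03, -6.41568724e-04]), 'joint_torque': array([ 1.16354033e-03, -5.59865820e+01, -4.91737783e+01,  7.68595515e-02,
        3.54022672e-02, -1.03001639e-04]), 'tool_pos': array([0.13822389, 0.58329251, 0.21759434]), 'orientation': array([ 0.18142262,  1.56343856, -0.18416809]), 'force': array([-0.04831526,  0.51414931,  0.19596644]), 'wrist_torque': array([ 0.04408957,  0.00942297, -0.00731401]), 'opening': 0.09299119254881118}
scene (array([ 1.25591335, -0.69024599,  1.20492804]), array([-0.46337109,  0.4399766 , -0.76927603]))
top (array([ 0.3663578 , -0.06803846,  1.25477491]), array([ 0.1970264 ,  0.02317717, -0.98013156]))
```

View pics/top0.png

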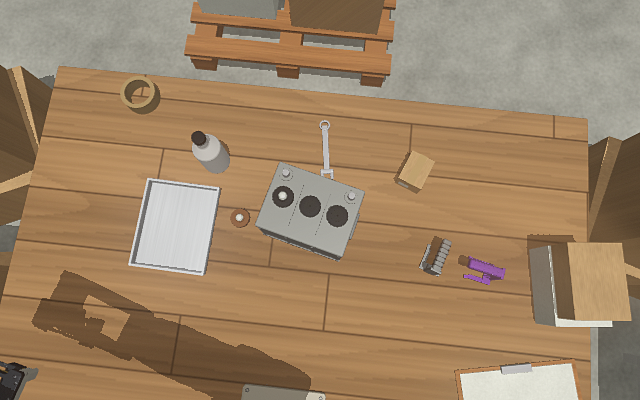

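View pics/scene0.png

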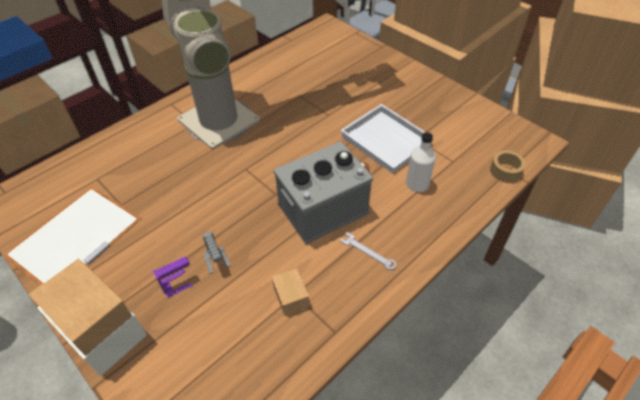

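Top: battery centred near (310,212), the domed plug at (283,196), plain plugs at (310,206) and (337,216). The grey puller is at (436,257), with the purple decoy at (485,270), the tray at (175,227) and the brown decoy at (240,217). Scene: the puller is at (214,252) and the dome at (345,158). Next I'll zoom in.

```bash
python3 - <<'E'
from h import *
t=load('top0')['pixels'];s=load('scene0')['pixels']
def cr(im,x,y,w,h,f): return cv2.resize(im[y:y+h,x:x+w],None,fx=f,fy=f,interpolation=cv2.INTER_CUBIC)
a=np.hstack([cr(t,410,230,50,50,6), cr(s,190,225,50,50,6)])
b=np.hstack([cr(t,250,150,120,120,2.5),cr(s,270,140,120,120,2.5)])
cv2.imwrite('pics/crop1.png',np.vstack([a,b]))
E
```

```text
(no output)
```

View pics/crop1.png

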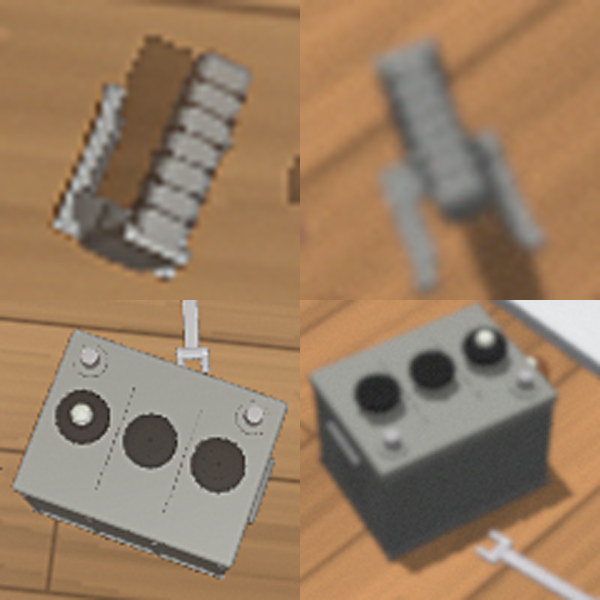

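The crop shows the puller's bar running up and to the right, away from the robot, with its back at the near end, so the fork opens away from the robot. In the top view the pilot plug is the leftmost (battery +y). Measuring positions next.

```bash
python3 - <<'E'
from h import *
c=load('top0'); im=c['pixels']; hsv=cv2.cvtColor(im,cv2.COLOR_BGR2HSV)
print('K',c['intrinsics'][0,0])
# plug tops: dark discs inside battery region
m=np.zeros(im.shape[:2],np.uint8); sub=(hsv[...,2]<90)
m[180:232,265:355]=255*sub[180:232,265:355]
cs=cv2.findContours(m,cv2.RETR_EXTERNAL,cv2.CHAIN_APPROX_NONE)[0]
P=[]
for k in sorted(cs,key=lambda k:k[:,0,0].min()):
    if cv2.contourArea(k)<120: continue
    e=cv2.fitEllipse(k); p=onz(c,e[0],.193); P.append(p); 
    print('plug',np.round(e[0],1),np.round(e[1],1),p.round(4))
P=np.array(P); print('spacing',np.linalg.norm(np.diff(P,axis=0),axis=1))
d=P[0]-P[-1]; d/=np.linalg.norm(d); print('battery yaw',np.arctan2(-d[0],d[1]))
# tray: bright low-sat
def big(mask,roi):
    x,y,w,h=roi; z=np.zeros(im.shape[:2],np.uint8); z[y:y+h,x:x+w]=mask[y:y+h,x:x+w]*255
    z=cv2.morphologyEx(z,cv2.MORPH_CLOSE,np.ones((3,3)))
    k=max(cv2.findContours(z,cv2.RETR_EXTERNAL,cv2.CHAIN_APPROX_NONE)[0],key=cv2.contourArea); return k
k=big((hsv[...,1]<70),(115,165,115,120)); r=cv2.minAreaRect(k); b=cv2.boxPoints(r)
B=np.array([onz(c,u,.03) for u in b]); print('tray',b.round(1).tolist(),B.round(4).tolist(),np.linalg.norm(B-np.roll(B,1,0),axis=1),B.mean(0))
k=big((hsv[...,1]<70)&(hsv[...,2]<225),(260,155,110,110)); r=cv2.minAreaRect(k);print('batt px',cv2.boxPoints(r).round(1).tolist())
# bottle base, brown plug rough
print('bottle cap z.21',onz(c,(198,138),.21),'base?',onz(c,(218,165),0.0),'decoy',onz(c,(240,217),.02))
# puller bar: corners from crop
for n,q in dict(fl=(215,55),fr=(248,75),nr=(188,262),nl=(128,232)).items():
    u=(410+q[0]/6-.4,230+q[1]/6-.4); print(n,onz(c,u,.086).round(4))
k=big((hsv[...,1]<70),(410,230,50,50)); print('puller bbox',cv2.boundingRect(k))
E
```

```text
K 448.8182914041154
plug [282.8 196.4] [20.3 20.9] [0.579  0.0475 0.193 ]
plug [309.6 205.9] [20.7 20.7] [ 0.5627 -0.0196  0.193 ]
plug [336.9 215.6] [20.6 20.9] [ 0.5463 -0.0872  0.193 ]
spacing [0.06906609 0.06956996]
battery yaw -0.23803873418466073
tray [[127.69999694824219, 264.79998779296875], [144.60000610351562, 173.1999969482422], [221.0, 187.3000030517578], [204.10000610351562, 278.8999938964844]] [[0.379, 0.4587, 0.03], [0.6362, 0.4608, 0.03], [0.6188, 0.2405, 0.03], [0.364, 0.2473, 0.03]] [0.21193948 0.25717371 0.22103744 0.25492369] [0.49948707 0.35184286 0.03      ]
batt px [[252.5, 230.3000030517578], [285.3999938964844, 139.5], [375.0, 172.10000610351562], [342.0, 262.79998779296875]]
bottle cap z.21 [0.69804754 0.26990865 0.21      ] base? [0.68971009 0.26682014 0.        ] decoy [0.54257269 0.17748923 0.02      ]
fl [ 0.5339 -0.377   0.086 ]
fr [ 0.5267 -0.3917  0.086 ]
nr [ 0.4437 -0.3702  0.086 ]
nl [ 0.4537 -0.3439  0.086 ]
puller bbox (419, 239, 33, 37)
```

```bash
cat >> h.py <<'E'
def plan(*targets, yaw=None):
    """print row numbers reaching world targets; yaw: world yaw of the puller's x (jaws along its y)"""
    s=read_state(); Rm=R.from_rotvec(s['orientation']).as_matrix(); p=np.array(s['tool_pos'])
    print('t %.2f'%s['t'],'p',p.round(4),'F',np.round(s['force'],1),'M',np.round(s['wrist_torque'],2),'open %.4f'%s['opening'],'q6 %.2f'%s['q'][5])
    y=Rm[:,1]; print('tool x',Rm[:,0].round(4),'jaw yaw(x of puller)',round(float(np.arctan2(-y[0],y[1])),4),'or +pi')
    if yaw is not None:
        v=Rm.T@np.array([-np.sin(yaw),np.cos(yaw),0]); a=np.arctan2(v[2],v[1]); a=(a+np.pi/2)%np.pi-np.pi/2
        print('roll norm %.4f'%(a/np.radians(30)))
    for t in targets: print(np.round(t,4),'->',(Rm.T@(np.array(t)-p)/.6).round(4))
E
python3 -c "
from h import *
plan([.3,.45,.40],[.42,.1,.42],[.43,-.1,.42],[.40,-.36,.35],yaw=-.32)"
```

```text
t 0.10 p [0.1383 0.5833 0.2177] F [ 0.8 -0.1 -0.4] M [-0.05 -0.02 -0.04] open 0.0928 q6 -0.09
tool x [-5.0e-04 -1.6e-03 -1.0e+00] jaw yaw(x of puller) -0.2328 or +pi
roll norm 0.1665
[0.3  0.45 0.4 ] -> [-0.3036 -0.1545  0.3135]
[0.42 0.1  0.42] -> [-0.3361 -0.676   0.6427]
[ 0.43 -0.1   0.42] -> [-0.3356 -0.9965  0.7359]
[ 0.4  -0.36  0.35] -> [-0.2183 -1.4295  0.7872]
```

Request:
apply_moves --series '[{"jaw": -1, "linear": [-0.15, -0.08, 0.15], "roll": 0}, {"jaw": -1, "linear": [-0.3, -0.15, 0.31], "roll": 0}, {"jaw": -1, "linear": [-0.3, -0.15, 0.31], "roll": 0}, {"jaw": -1, "linear": [-0.3, -0.15, 0.31], "roll": 0}, {"jaw": -1, "linear": [-0.3, -0.15, 0.31], "roll": 0}, {"jaw": -1, "linear": [-0.336, -0.676, 0.643], "roll": 0}, {"jaw": -1, "linear": [-0.336, -0.676, 0.643], "roll": 0}, {"jaw": -1, "linear": [-0.336, -0.676, 0.643], "roll": 0}, {"jaw": -1, "linear": [-0.336, -0.676, 0.643], "roll": 0}, {"jaw": -1, "linear": [-0.336, -0.676, 0.643], "roll": 0}, {"jaw": -1, "linear": [-0.336, -0.676, 0.643], "roll": 0}, {"jaw": -1, "linear": [-0.336, -0.996, 0.736], "roll": 0.16}, {"jaw": -1, "linear": [-0.336, -0.996, 0.736], "roll": 0.16}, {"jaw": -1, "linear": [-0.336, -0.996, 0.736], "roll": 0.16}, {"jaw": -1, "linear": [-0.336, -0.996, 0.736], "roll": 0.16}, {"jaw": -1, "linear": [-0.336, -0.996, 0.736], "roll": 0.16}]'

```text
t: 2.1
tool_pos: [0.4301, -0.0996, 0.4193]
orientation: [0.249, 1.558, -0.25]
force: [0.2, 0.1, -0.4]
opening: 0.093
```

```bash
python3 -c "
from h import *
print(read_camera('wrist')['tool_from_camera'].round(3))
plan([.41,-.36,.36],[.48,-.37,.30],yaw=-.32)"
```

```text
[[ 0.    -0.294  0.956 -0.166]
 [ 1.    -0.    -0.     0.   ]
 [ 0.     0.956  0.294 -0.083]
 [ 0.     0.     0.     1.   ]]
t 2.15 p [ 0.4302 -0.0987  0.4196] F [ 0.2 -0.3  1. ] M [ 0.04 -0.01 -0.07] open 0.0930 q6 -1.60
tool x [-1.5e-03 -5.0e-04 -1.0e+00] jaw yaw(x of puller) -0.3163 or +pi
roll norm 0.0070
[ 0.41 -0.36  0.36] -> [ 0.0996 -0.4243  0.1035]
[ 0.48 -0.37  0.3 ] -> [ 0.1995 -0.4038  0.2197]
```

Request:
apply_moves --series '[{"jaw": -1, "linear": [0.1, -0.42, 0.11], "roll": 0.01}, {"jaw": -1, "linear": [0.1, -0.42, 0.11], "roll": 0.01}, {"jaw": -1, "linear": [0.1, -0.42, 0.11], "roll": 0.01}, {"jaw": -1, "linear": [0.1, -0.42, 0.11], "roll": 0.01}, {"jaw": -1, "linear": [0.15, -0.42, 0.17], "roll": 0.01}, {"jaw": -1, "linear": [0.15, -0.42, 0.17], "roll": 0.01}, {"jaw": -1, "linear": [0.15, -0.42, 0.17], "roll": 0.01}]'

```text
t: 3.02
tool_pos: [0.4497, -0.3681, 0.33]
orientation: [0.25, 1.558, -0.25]
force: [-0.3, -0.4, 0.3]
opening: 0.0927
```

```bash
cat >> h.py <<'E'
def wrist(fn):
    s=read_state(); c=save('wrist',fn)
    T=np.eye(4); T[:3,:3]=R.from_rotvec(s['orientation']).as_matrix(); T[:3,3]=s['tool_pos']
    W=np.linalg.inv(T@np.array(c['tool_from_camera'])); c['rvec']=cv2.Rodrigues(W[:3,:3])[0]; c['tvec']=W[:3,3]
    np.save('pics/'+fn[:-4]+'.npy',c,allow_pickle=True); return c
E
python3 -c "
from h import *
c=wrist('w1.png'); plan(); print(proj(c,[.49,-.37,.086]))"
```

```text
t 3.08 p [ 0.4497 -0.3684  0.3313] F [ 0.2 -0.3 -0.5] M [-0.02  0.01  0.02] open 0.0928 q6 -2.03
tool x [-1.0e-04 -1.5e-03 -1.0e+00] jaw yaw(x of puller) -0.319 or +pi
[[326.18391684 194.80478726]]
```

View pics/w1.png

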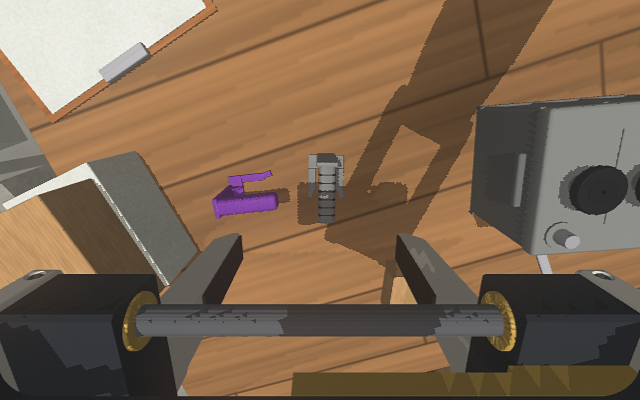

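The wrist view shows the puller bar near vertical, from about (326,160) at its near end to (327,222) at its far end; image-down points away from the robot. The purple decoy is clear to its left. I'll fit the bar edges.

```bash
python3 - <<'E'
from h import *
c=load('w1'); im=c['pixels'].astype(float)
sat=cv2.cvtColor(c['pixels'],cv2.COLOR_BGR2HSV)[...,1]
rows=range(168,222,3); L=[];Rr=[]
for v in rows:
    xs=[x for x in range(300,350) if sat[v,x]<60]
    print(v,xs[:1],xs[-1:],len(xs),end=' | ')
cv2.imwrite('pics/crop2.png',cv2.resize(c['pixels'][145:230,290:365],None,fx=7,fy=7,interpolation=cv2.INTER_NEAREST))
E
```

```text
168 [309] [342] 31 | 171 [308] [343] 33 | 174 [308] [342] 28 | 177 [308] [342] 32 | 180 [309] [342] 30 | 183 [309] [342] 30 | 186 [309] [342] 30 | 189 [309] [341] 30 | 192 [308] [342] 26 | 195 [307] [343] 26 | 198 [320] [334] 15 | 201 [319] [334] 16 | 204 [319] [334] 16 | 207 [321] [331] 11 | 210 [319] [334] 16 | 213 [319] [333] 15 | 216 [319] [333] 15 | 219 [319] [333] 15 |
```

View pics/crop2.png

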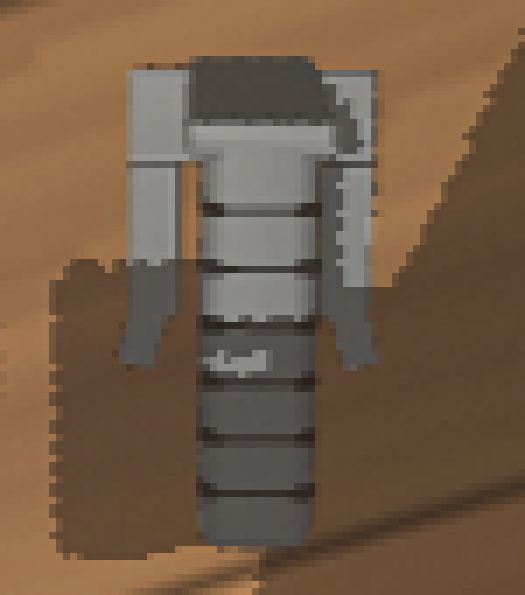

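```bash
python3 - <<'E'
from h import *
c=load('w1'); q=lambda x,y:(290+x/7-.5,145+y/7-.5)
def f(n,x,y,z): p=onz(c,q(x,y),z); print(n,p.round(4)); return p
n=f('bar near',262,125,.086); a=f('bar 210',261.5,210,.086); b=f('bar 490',257,490,.086); e=f('bar far',255,547,.086)
fl=f('foot rl',127,70,.005); fr=f('foot rr',378,70,.005); tl=f('tip l',137,367,.005); tr=f('tip r',361,367,.005)
l=f('w l',198,440,.086);r=f('w r',315,440,.086); print('barw',np.linalg.norm(l-r),'len',np.linalg.norm(n-e))
for s,t in((n,e),(a,b),((fl+fr)/2,(tl+tr)/2)): d=t-s; print('yaw',np.arctan2(d[1],d[0]), np.linalg.norm(d))
print('footw',np.linalg.norm(fl-fr)); x=fr-fl; print('foot rear yaw',np.arctan2(-x[0],x[1])) 
yaw=np.arctan2(*(e-n)[[1,0]]); u=np.array([np.cos(yaw),np.sin(yaw),0])
print('origin from bar near',n+.042*u,'far',e-.05*u,'foot',(fl+fr)/2+.039*u,'tips',(tl+tr)/2-.033*u)
# top cam check of the bar ends
t=load('top0'); 
for p in(n,e,fl,fr): print(proj(t,p).round(1))
E
```

```text
bar near [ 0.4461 -0.3548  0.086 ]
bar 210 [ 0.4623 -0.3601  0.086 ]
bar 490 [ 0.5183 -0.3791  0.086 ]
bar far [ 0.5302 -0.3834  0.086 ]
foot rl [ 0.4387 -0.3833  0.005 ]
foot rr [ 0.457  -0.3277  0.005 ]
tip l [ 0.5079 -0.4044  0.005 ]
tip r [ 0.525  -0.3527  0.005 ]
w l [ 0.5041 -0.3872  0.086 ]
w r [ 0.5116 -0.3644  0.086 ]
barw 0.024009008631897404 len 0.0888393738635718
yaw -0.32763274759046856 0.0888393738635718
yaw -0.3270015072129878 0.059153391591939546
yaw -0.32428121186069747 0.07235955959682565
footw 0.058507622323065445
foot rear yaw -0.3190853005411956
origin from bar near [ 0.48586036 -0.36828383  0.086     ] far [ 0.48286786 -0.36726673  0.086     ] foot [ 0.48476112 -0.36803661  0.005     ] tips [ 0.48517921 -0.36792257  0.005     ]
[[435.  271.7]]
[[447.8 240.4]]
[[437.9 276.8]]
[[418.1 267.9]]
```

Four independent estimates of the puller's origin agree to within 3 mm: (0.485, -0.368) with yaw -0.325. The measured bar and foot widths match the given sizes. I'll grasp with the jaws half open, because the purple puller lies close by.

```bash
python3 -c "
from h import *
plan([.485,-.368,.15],[.485,-.368,.056],yaw=-.325)"
```

```text
t 3.08 p [ 0.4497 -0.3684  0.3313] F [ 0.2 -0.3 -0.5] M [-0.02  0.01  0.02] open 0.0928 q6 -2.03
tool x [-1.0e-04 -1.5e-03 -1.0e+00] jaw yaw(x of puller) -0.319 or +pi
roll norm 0.0114
[ 0.485 -0.368  0.15 ] -> [0.3021 0.0195 0.0556]
[ 0.485 -0.368  0.056] -> [0.4588 0.0197 0.0555]
```

Request:
apply_moves --series '[{"jaw": 0, "linear": [0.1, 0.02, 0.055], "roll": 0.012}, {"jaw": 0, "linear": [0.2, 0.02, 0.055], "roll": 0.012}, {"jaw": 0, "linear": [0.3, 0.02, 0.055], "roll": 0.012}, {"jaw": 0, "linear": [0.3, 0.02, 0.055], "roll": 0.012}, {"jaw": 0, "linear": [0.3, 0.02, 0.055], "roll": 0.012}, {"jaw": 0, "linear": [0.34, 0.02, 0.055], "roll": 0.012}, {"jaw": 0, "linear": [0.38, 0.02, 0.055], "roll": 0.012}, {"jaw": 0, "linear": [0.42, 0.02, 0.055], "roll": 0.012}, {"jaw": 0, "linear": [0.459, 0.02, 0.055], "roll": 0.012}, {"jaw": 0, "linear": [0.459, 0.02, 0.055], "roll": 0.012}, {"jaw": 0, "linear": [0.459, 0.02, 0.055], "roll": 0.012}]' --force 40

```text
t: 4.45
tool_pos: [0.4867, -0.3694, 0.0597]
orientation: [0.252, 1.551, -0.259]
force: [-0.0, 0.9, -0.2]
opening: 0.0468
```

```bash
python3 -c "
from h import *
plan([.485,-.368,.056],yaw=-.325)"
```

```text
t 4.45 p [ 0.4867 -0.3694  0.0597] F [-0.   0.9 -0.2] M [-0.02 -0.05  0.03] open 0.0468 q6 -1.98
tool x [ 0.0038 -0.0051 -1.    ] jaw yaw(x of puller) -0.3253 or +pi
roll norm -0.0005
[ 0.485 -0.368  0.056] -> [ 0.0061  0.0013 -0.0035]
```

Request:
apply_moves --series '[{"jaw": 0, "linear": [0.006, 0.001, -0.0035], "roll": 0}, {"jaw": 0, "linear": [0.006, 0.001, -0.0035], "roll": 0}, {"jaw": 1, "linear": [0.006, 0.001, -0.0035], "roll": 0}, {"jaw": 1, "linear": [0.006, 0.001, -0.0035], "roll": 0}, {"jaw": 1, "linear": [0.006, 0.001, -0.0035], "roll": 0}, {"jaw": 1, "linear": [0.006, 0.001, -0.0035], "roll": 0}, {"jaw": 1, "linear": [0.006, 0.001, -0.0035], "roll": 0}, {"jaw": 1, "linear": [0.006, 0.001, -0.0035], "roll": 0}]' --force 50

```text
t: 5.45
tool_pos: [0.4848, -0.3681, 0.056]
orientation: [0.252, 1.551, -0.258]
force: [-0.4, 0.4, 0.1]
opening: 0.024
```

```bash
python3 -c "
from h import *
plan([.485,-.368,.30],[.487,.0,.30],yaw=-.238)"
```

```text
t 5.45 p [ 0.4848 -0.3681  0.056 ] F [-0.4  0.4  0.1] M [ 0.1  -0.01  0.02] open 0.0240 q6 -1.98
tool x [ 0.0037 -0.0048 -1.    ] jaw yaw(x of puller) -0.3253 or +pi
roll norm -0.1668
[ 0.485 -0.368  0.3  ] -> [-0.4067 -0.0011  0.0022]
[0.487 0.    0.3  ] -> [-0.4096  0.5811 -0.1906]
```

Request:
apply_moves --series '[{"jaw": 1, "linear": [-0.03, 0, 0], "roll": 0}, {"jaw": 1, "linear": [-0.1, 0, 0], "roll": 0}, {"jaw": 1, "linear": [-0.18, 0, 0], "roll": 0}, {"jaw": 1, "linear": [-0.26, 0, 0], "roll": 0}, {"jaw": 1, "linear": [-0.34, 0, 0], "roll": 0}, {"jaw": 1, "linear": [-0.41, 0, 0], "roll": 0}, {"jaw": 1, "linear": [-0.41, 0.07, -0.022], "roll": -0.05}, {"jaw": 1, "linear": [-0.41, 0.14, -0.044], "roll": -0.1}, {"jaw": 1, "linear": [-0.41, 0.21, -0.066], "roll": -0.167}, {"jaw": 1, "linear": [-0.41, 0.28, -0.088], "roll": -0.167}, {"jaw": 1, "linear": [-0.41, 0.35, -0.11], "roll": -0.167}, {"jaw": 1, "linear": [-0.41, 0.42, -0.132], "roll": -0.167}, {"jaw": 1, "linear": [-0.41, 0.49, -0.155], "roll": -0.167}, {"jaw": 1, "linear": [-0.41, 0.56, -0.18], "roll": -0.167}, {"jaw": 1, "linear": [-0.41, 0.63, -0.2], "roll": -0.167}, {"jaw": 1, "linear": [-0.41, 0.693, -0.222], "roll": -0.167}, {"jaw": 1, "linear": [-0.41, 0.693, -0.222], "roll": -0.167}, {"jaw": 1, "linear": [-0.41, 0.693, -0.222], "roll": -0.167}]'

```text
t: 7.7
tool_pos: [0.4906, 0.0693, 0.3007]
orientation: [0.182, 1.558, -0.19]
force: [-0.2, 0.2, -2.1]
opening: 0.0237
```

```bash
python3 - <<'E'
from h import *
c=wrist('w2.png'); t=save('top','top2.png')
plan([.4915,.0687,.30],[.4915,.0687,.2265],yaw=-.238)
print('pilot proj',proj(c,[.579,.0475,.193]).round(1), 'dome',proj(c,[.579,.0475,.207]).round(1))
s=t['pixels'][140:290,225:385]
a=cv2.resize(s,None,fx=2.7,fy=2.7,interpolation=cv2.INTER_CUBIC)
b=cv2.resize(c['pixels'][60:360,120:520],None,fx=.9*1.11,fy=1.0)
h=min(a.shape[0],b.shape[0]); cv2.imwrite('pics/m2.png',np.hstack([a[:h],b[:h]])[:, :800]); print(a.shape,b.shape)
E
```

```text
t 7.80 p [0.4907 0.0687 0.3003] F [ 0.2  0.4 -0.9] M [-0.02 -0.03 -0.01] open 0.0241 q6 -1.29
tool x [ 0.0042 -0.0052 -1.    ] jaw yaw(x of puller) -0.2389 or +pi
roll norm -0.0017
[0.4915 0.0687 0.3   ] -> [0.0006 0.0003 0.0013]
[0.4915 0.0687 0.2265] -> [0.1231 0.0008 0.0007]
pilot proj [[318.3 279.4]] dome [[318.3 287.2]]
(405, 432, 3) (300, 400, 3)
```

View pics/w2.png

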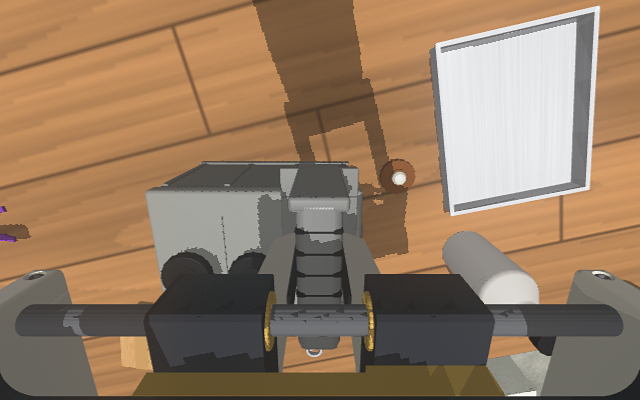

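The wrist view shows the puller held straight, with its bar at (297–345, 200–345). The pilot plug is hidden behind the bar. The slot leaves only 2.5 mm each side of the neck, so I'll cross-check the lateral alignment in the other views.

```bash
python3 - <<'E'
from h import *
# 1 plain plug from w1
c=load('w1'); im=c['pixels']; g=im.max(2)
m=np.zeros(g.shape,np.uint8); m[150:225,560:636]=255*(g[150:225,560:636]<70)
k=max(cv2.findContours(m,cv2.RETR_EXTERNAL,cv2.CHAIN_APPROX_NONE)[0],key=cv2.contourArea); print('w1 bbox',cv2.boundingRect(k))
# 2 scene view: dark discs
c=load('scene0'); g=c['pixels'].max(2); m=np.zeros(g.shape,np.uint8); m[145:190,288:360]=255*(g[145:190,288:360]<75)
for k in cv2.findContours(m,cv2.RETR_EXTERNAL,cv2.CHAIN_APPROX_NONE)[0]:
    if cv2.contourArea(k)>60: b=cv2.boundingRect(k); print('scene',b,[ (onz(c,u,.187)).round(4).tolist() for u in [cv2.fitEllipse(k)[0]]])
for p in ([.579,.0475],[.5627,-.0196],[.5463,-.0872]):
    th=np.linspace(0,6.28,40); ring=np.array([[p[0]+.026*np.cos(a),p[1]+.026*np.sin(a),z] for a in th for z in(.181,.193)])
    u=proj(c,ring); print('expected bbox in scene',u.min(0).round(1),u.max(0).round(1), 'w1',proj(load('w1'),ring).min(0).round(1),proj(load('w1'),ring).max(0).round(1))
# 3 bar in top2
t=load('top2'); s=read_state(); yaw=-.239; u=np.array([np.cos(yaw),np.sin(yaw)]); v=np.array([-u[1],u[0]])
o=np.array([.4907,.0687]); 
for x in(-.03,.0,.04):
    print('bar edges expect',[proj(t,[*(o+x*u+w*v),.330]).round(1).tolist()[0] for w in(-.012,.012)])
cv2.imwrite('pics/m2.png',np.hstack([cv2.resize(t['pixels'][175:275,255:345],(540,600),interpolation=cv2.INTER_NEAREST)]))
E
```

```text
w1 bbox (569, 165, 59, 50)
scene (293, 170, 17, 16) [[0.548, -0.0896, 0.187]]
scene (314, 161, 18, 15) [[0.5642, -0.0219, 0.187]]
scene (336, 154, 16, 13) [[0.5831, 0.044, 0.187]]
expected bbox in scene [334.4 150.4] [352.7 166.4] w1 [698.9 154.3] [767. 205.]
expected bbox in scene [313.5 159.3] [332.  175.7] w1 [633.4 159.6] [697.8 210. ]
expected bbox in scene [291.6 168.5] [310.6 185.3] w1 [568.1 164.9] [628.8 214.9]
bar edges expect [[262.0, 238.5], [251.2, 234.6]]
bar edges expect [[267.3, 225.0], [256.5, 221.1]]
bar edges expect [[274.2, 207.2], [263.5, 203.3]]
```

View pics/m2.png

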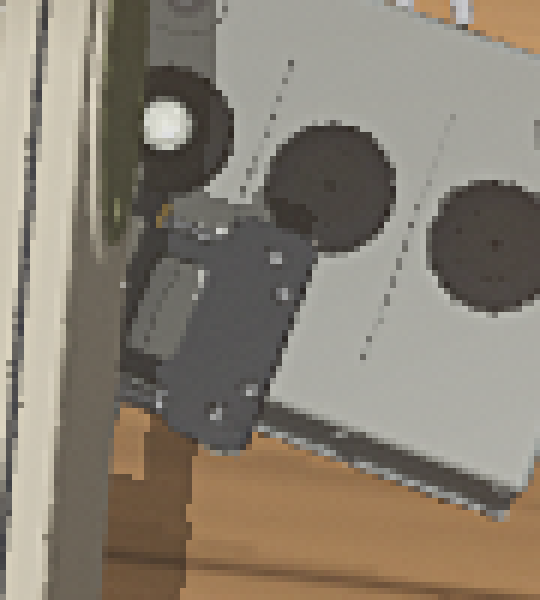

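The wrist view and the top view agree on the plug positions to under 1 mm, and the scene view is within a few mm. The dome is at about (282,195) in the top image. I'll descend in front of the plug and slide in part way.

Request:
apply_moves --series '[{"jaw": 1, "linear": [0.03, 0, 0.001], "roll": 0}, {"jaw": 1, "linear": [0.065, 0, 0.001], "roll": 0}, {"jaw": 1, "linear": [0.1, 0, 0.001], "roll": 0}, {"jaw": 1, "linear": [0.123, 0.001, 0.001], "roll": 0}, {"jaw": 1, "linear": [0.123, 0.001, 0.001], "roll": 0}, {"jaw": 1, "linear": [0.123, 0.001, 0.001], "roll": 0}]'

```text
t: 8.55
tool_pos: [0.4921, 0.0686, 0.2272]
orientation: [0.184, 1.557, -0.191]
force: [0.4, -0.2, -2.0]
opening: 0.0236
```

```bash
python3 -c "
from h import *
plan([.4915,.0687,.2265],[.5304,.0593,.2265],[.579,.0475,.2265],[.579,.0475,.30],yaw=-.238)"
```

```text
t 8.55 p [0.4921 0.0686 0.2272] F [ 0.4 -0.2 -2. ] M [-0.01  0.01  0.06] open 0.0236 q6 -1.29
tool x [ 0.0051 -0.0052 -1.    ] jaw yaw(x of puller) -0.2392 or +pi
roll norm -0.0023
[0.4915 0.0687 0.2265] -> [ 0.0011 -0.0001 -0.001 ]
[0.5304 0.0593 0.2265] -> [0.0016 0.0001 0.0657]
[0.579  0.0475 0.2265] -> [0.0021 0.0002 0.1491]
[0.579  0.0475 0.3   ] -> [-0.1204 -0.0003  0.1498]
```

Request:
apply_moves --series '[{"jaw": 1, "linear": [0.001, 0, 0.02], "roll": 0}, {"jaw": 1, "linear": [0.001, 0, 0.04], "roll": 0}, {"jaw": 1, "linear": [0.0015, 0, 0.06], "roll": 0}, {"jaw": 1, "linear": [0.0015, 0, 0.08], "roll": 0}, {"jaw": 1, "linear": [0.0018, 0, 0.095], "roll": 0}, {"jaw": 1, "linear": [0.0018, 0, 0.11], "roll": 0}, {"jaw": 1, "linear": [0.0018, 0, 0.11], "roll": 0}]'

```text
t: 9.43
tool_pos: [0.5566, 0.0528, 0.2263]
orientation: [0.184, 1.557, -0.191]
force: [-0.9, -0.1, -2.1]
opening: 0.024
```

```bash
python3 -c "
from h import *
plan([.579,.0475,.2265],yaw=-.238)"
```

```text
t 9.43 p [0.5566 0.0528 0.2263] F [-0.9 -0.1 -2.1] M [ 0.03  0.06 -0.02] open 0.0240 q6 -1.32
tool x [ 0.0047 -0.0052 -1.    ] jaw yaw(x of puller) -0.2395 or +pi
roll norm -0.0028
[0.579  0.0475 0.2265] -> [-0.0001  0.0003  0.0384]
```

No contact so far. Going on to the seated position.

Request:
apply_moves --series '[{"jaw": 1, "linear": [0, 0, 0.01], "roll": 0}, {"jaw": 1, "linear": [0, 0, 0.02], "roll": 0}, {"jaw": 1, "linear": [0, 0, 0.03], "roll": 0}, {"jaw": 1, "linear": [0, 0, 0.038], "roll": 0}, {"jaw": 1, "linear": [0, 0, 0.038], "roll": 0}]' --force 55

```text
t: 10.05
tool_pos: [0.579, 0.0473, 0.2263]
orientation: [0.184, 1.557, -0.192]
force: [0.0, -0.8, -0.7]
opening: 0.0233
```

```bash
python3 - <<'E'
from h import *
c=save('scene','scene3.png'); plan([.579,.0475,.2265],yaw=-.238)
w=wrist('w3.png')
a=cv2.resize(c['pixels'][90:210,270:400],(520,480),interpolation=cv2.INTER_CUBIC)
b=cv2.resize(w['pixels'][150:400,240:400],(280,480))
cv2.imwrite('pics/m3.png',np.hstack([a,b]))
E
```

```text
t 10.10 p [0.5788 0.0474 0.2264] F [-0.2  0.1 -2. ] M [0.02 0.04 0.02] open 0.0237 q6 -1.33
tool x [ 0.0045 -0.0052 -1.    ] jaw yaw(x of puller) -0.2395 or +pi
roll norm -0.0029
[0.579  0.0475 0.2265] -> [-0.0002  0.0003  0.0003]
```

View pics/m3.png

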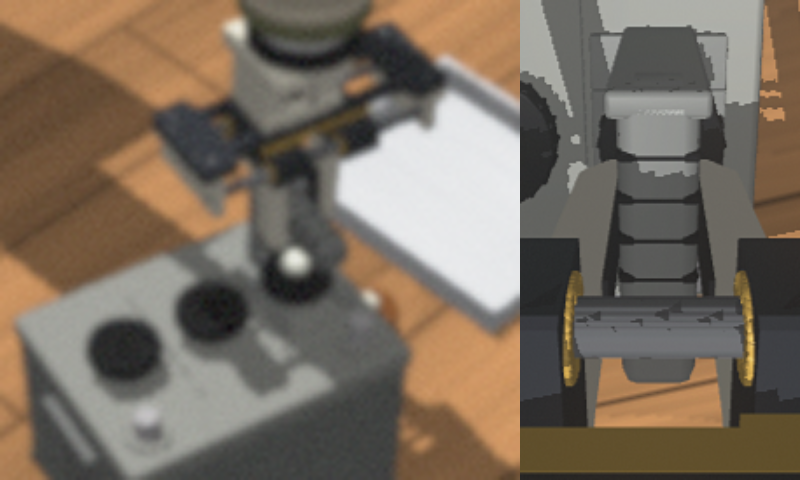

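The scene crop shows the fork around the pilot's neck with the domed head between foot and bar, and nothing is pushed. I'll pull straight up, slowly.

Request:
apply_moves --series '[{"jaw": 1, "linear": [-0.004, 0, 0], "roll": 0}, {"jaw": 1, "linear": [-0.008, 0, 0], "roll": 0}, {"jaw": 1, "linear": [-0.011, 0, 0], "roll": 0}, {"jaw": 1, "linear": [-0.014, 0, 0], "roll": 0}, {"jaw": 1, "linear": [-0.017, 0, 0], "roll": 0}, {"jaw": 1, "linear": [-0.02, 0, 0], "roll": 0}, {"jaw": 1, "linear": [-0.024, 0, 0], "roll": 0}, {"jaw": 1, "linear": [-0.028, 0, 0], "roll": 0}, {"jaw": 1, "linear": [-0.032, 0, 0], "roll": 0}, {"jaw": 1, "linear": [-0.036, 0, 0], "roll": 0}, {"jaw": 1, "linear": [-0.04, 0, 0], "roll": 0}, {"jaw": 1, "linear": [-0.045, 0, 0], "roll": 0}, {"jaw": 1, "linear": [-0.05, 0, 0], "roll": 0}, {"jaw": 1, "linear": [-0.05, 0, 0], "roll": 0}]'

```text
t: 11.9
tool_pos: [0.5787, 0.0475, 0.2567]
orientation: [0.184, 1.557, -0.191]
force: [0.2, 0.3, -2.4]
opening: 0.0236
```

```bash
python3 - <<'E'
from h import *
c=save('scene','scene4.png'); plan([.579,.0475,.32],yaw=-.238)
a=cv2.resize(c['pixels'][90:190,290:390],(600,600),interpolation=cv2.INTER_CUBIC)
cv2.imwrite('pics/m4.png',a)
E
```

```text
t 11.95 p [0.5786 0.0476 0.2565] F [-0.4  0.5 -2.5] M [0.01 0.01 0.01] open 0.0238 q6 -1.33
tool x [ 0.0047 -0.0052 -1.    ] jaw yaw(x of puller) -0.2395 or +pi
roll norm -0.0029
[0.579  0.0475 0.32  ] -> [-0.1058 -0.0003  0.0013]
```

View pics/m4.png

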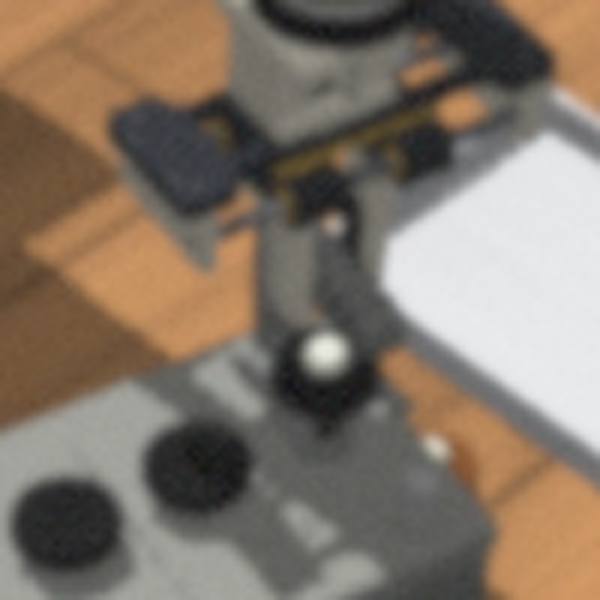

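The plug is out and riding level on the fork: dome at (325,352) in the crop, with a gap below the head. The other two plugs are still seated. Now the tray measurement and the carry.

```bash
python3 - <<'E'
from h import *
c=load('top0'); hsv=cv2.cvtColor(c['pixels'],cv2.COLOR_BGR2HSV); z=np.zeros(hsv.shape[:2],np.uint8)
z[172:282,122:224]=255*((hsv[172:282,122:224,1]<50)&(hsv[172:282,122:224,2]>120))
z=cv2.morphologyEx(z,cv2.MORPH_OPEN,np.ones((3,3)))
k=max(cv2.findContours(z,cv2.RETR_EXTERNAL,cv2.CHAIN_APPROX_NONE)[0],key=cv2.contourArea)
q=cv2.approxPolyDP(cv2.convexHull(k),6,True)[:,0]; P=np.array([onz(c,u,.03) for u in q]); print(q.tolist(),P.round(3).tolist(),np.linalg.norm(P-np.roll(P,1,0),axis=1).round(3),P.mean(0).round(3))
w=load('w2'); print('w2 tray corners',[onz(w,u,.03).round(3).tolist() for u in((434,45),(600,6),(588,188),(451,215))])
plan([.579,.0475,.30],[.50,.345,.30],[.49,.35,.20],yaw=-.1)
E
```

```text
[[156, 179], [218, 187], [202, 275], [135, 266]] [[0.623, 0.426, 0.03], [0.619, 0.249, 0.03], [0.374, 0.254, 0.03], [0.378, 0.438, 0.03]] [0.245 0.177 0.245 0.184] [0.498 0.342 0.03 ]
w2 tray corners [[0.374, 0.252, 0.03], [0.379, 0.46, 0.03], [0.622, 0.451, 0.03], [0.617, 0.248, 0.03]]
t 11.95 p [0.5786 0.0476 0.2565] F [-0.4  0.5 -2.5] M [0.01 0.01 0.01] open 0.0238 q6 -1.33
tool x [ 0.0047 -0.0052 -1.    ] jaw yaw(x of puller) -0.2395 or +pi
roll norm -0.2664
[0.579  0.0475 0.3   ] -> [-0.0725 -0.0002  0.0011]
[0.5   0.345 0.3  ] -> [-0.0757  0.4502 -0.2445]
[0.49 0.35 0.2 ] -> [ 0.0909  0.455  -0.2636]
```

Request:
apply_moves --series '[{"jaw": 1, "linear": [-0.01, 0, 0], "roll": 0}, {"jaw": 1, "linear": [-0.025, 0, 0], "roll": 0}, {"jaw": 1, "linear": [-0.04, 0, 0], "roll": 0}, {"jaw": 1, "linear": [-0.055, 0, 0], "roll": 0}, {"jaw": 1, "linear": [-0.067, 0, 0], "roll": 0}, {"jaw": 1, "linear": [-0.073, 0.005, -0.003], "roll": 0}, {"jaw": 1, "linear": [-0.073, 0.015, -0.008], "roll": 0}, {"jaw": 1, "linear": [-0.073, 0.03, -0.016], "roll": 0}, {"jaw": 1, "linear": [-0.073, 0.05, -0.027], "roll": 0}, {"jaw": 1, "linear": [-0.073, 0.075, -0.041], "roll": 0}, {"jaw": 1, "linear": [-0.073, 0.1, -0.054], "roll": 0}, {"jaw": 1, "linear": [-0.073, 0.125, -0.068], "roll": 0}, {"jaw": 1, "linear": [-0.074, 0.15, -0.081], "roll": 0}, {"jaw": 1, "linear": [-0.074, 0.175, -0.095], "roll": 0}, {"jaw": 1, "linear": [-0.074, 0.2, -0.109], "roll": 0}, {"jaw": 1, "linear": [-0.074, 0.225, -0.122], "roll": 0}, {"jaw": 1, "linear": [-0.075, 0.245, -0.133], "roll": 0}, {"jaw": 1, "linear": [-0.075, 0.26, -0.141], "roll": 0}, {"jaw": 1, "linear": [-0.075, 0.27, -0.147], "roll": 0}, {"jaw": 1, "linear": [-0.075, 0.273, -0.148], "roll": 0}]'

```text
t: 14.45
tool_pos: [0.5309, 0.2283, 0.3003]
orientation: [0.184, 1.557, -0.191]
force: [0.3, -0.6, -2.1]
opening: 0.0237
```

```bash
python3 - <<'E'
from h import *
plan([.49,.35,.30],[.49,.35,.10],[.49,.35,.059],yaw=-.1)
E
```

```text
t 14.45 p [0.5309 0.2283 0.3003] F [ 0.3 -0.6 -2.1] M [ 0.02 -0.06 -0.01] open 0.0237 q6 -1.01
tool x [ 0.0047 -0.0053 -1.    ] jaw yaw(x of puller) -0.2392 or +pi
roll norm -0.2658
[0.49 0.35 0.3 ] -> [-0.0009  0.181  -0.1143]
[0.49 0.35 0.1 ] -> [ 0.3324  0.1823 -0.1162]
[0.49  0.35  0.059] -> [ 0.4008  0.1826 -0.1166]
```

Request:
apply_moves --series '[{"jaw": 1, "linear": [0, 0.006, -0.004], "roll": 0}, {"jaw": 1, "linear": [0, 0.018, -0.011], "roll": 0}, {"jaw": 1, "linear": [0, 0.035, -0.022], "roll": 0}, {"jaw": 1, "linear": [0, 0.06, -0.038], "roll": 0}, {"jaw": 1, "linear": [0, 0.085, -0.054], "roll": 0}, {"jaw": 1, "linear": [0, 0.11, -0.07], "roll": 0}, {"jaw": 1, "linear": [0, 0.135, -0.085], "roll": 0}, {"jaw": 1, "linear": [0, 0.155, -0.098], "roll": 0}, {"jaw": 1, "linear": [0, 0.17, -0.108], "roll": 0}, {"jaw": 1, "linear": [0, 0.18, -0.114], "roll": 0}, {"jaw": 1, "linear": [0.01, 0.181, -0.114], "roll": 0}, {"jaw": 1, "linear": [0.03, 0.181, -0.114], "roll": 0}, {"jaw": 1, "linear": [0.06, 0.181, -0.114], "roll": 0}, {"jaw": 1, "linear": [0.09, 0.181, -0.115], "roll": 0}, {"jaw": 1, "linear": [0.12, 0.182, -0.115], "roll": 0}, {"jaw": 1, "linear": [0.15, 0.182, -0.115], "roll": 0}, {"jaw": 1, "linear": [0.18, 0.182, -0.115], "roll": 0}, {"jaw": 1, "linear": [0.205, 0.182, -0.115], "roll": 0}, {"jaw": 1, "linear": [0.22, 0.182, -0.116], "roll": 0}, {"jaw": 1, "linear": [0.225, 0.182, -0.116], "roll": 0}]'

```text
t: 16.95
tool_pos: [0.4896, 0.35, 0.1639]
orientation: [0.184, 1.558, -0.192]
force: [-0.6, 0.2, -1.9]
opening: 0.024
```

```bash
python3 - <<'E'
from h import *
plan([.49,.35,.085],[.49,.35,.059])
c=save('scene','scene5.png'); cv2.imwrite('pics/m5.png',cv2.resize(c['pixels'][60:210,300:480],(720,600),interpolation=cv2.INTER_CUBIC))
E
```

```text
t 16.95 p [0.4896 0.35   0.1639] F [-0.6  0.2 -1.9] M [ 0.05  0.05 -0.04] open 0.0240 q6 -0.79
tool x [ 0.0041 -0.0056 -1.    ] jaw yaw(x of puller) -0.2391 or +pi
[0.49  0.35  0.085] -> [ 0.1314  0.0007 -0.    ]
[0.49  0.35  0.059] -> [ 0.1748  0.0009 -0.0002]
```

View pics/m5.png

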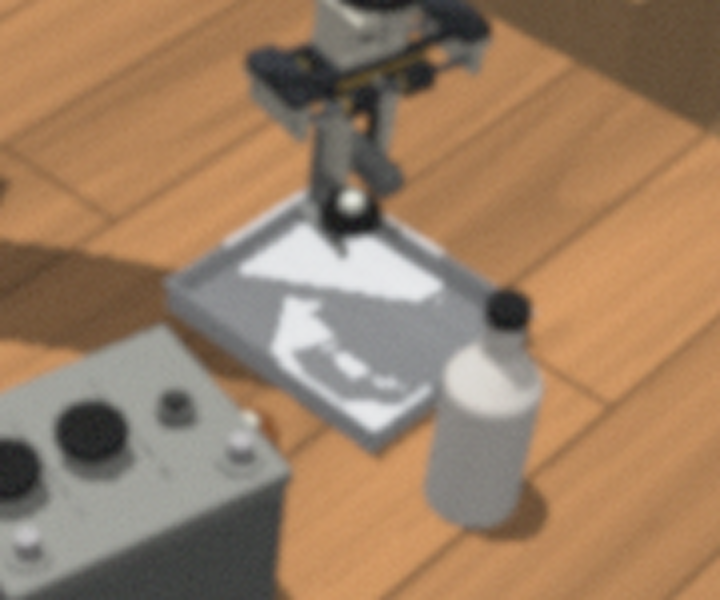

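The plug still rides on the fork over the tray, the neck is empty (177,405), and the bottle is clear. I'll lower slowly: the stem should touch at a TCP height of about 0.068 and the fork at about 0.059.

Request:
apply_moves --series '[{"jaw": 1, "linear": [0.01, 0, 0], "roll": 0}, {"jaw": 1, "linear": [0.03, 0, 0], "roll": 0}, {"jaw": 1, "linear": [0.055, 0, 0], "roll": 0}, {"jaw": 1, "linear": [0.08, 0, 0], "roll": 0}, {"jaw": 1, "linear": [0.105, 0.001, 0], "roll": 0}, {"jaw": 1, "linear": [0.125, 0.001, 0], "roll": 0}, {"jaw": 1, "linear": [0.14, 0.001, 0], "roll": 0}, {"jaw": 1, "linear": [0.148, 0.001, 0], "roll": 0}, {"jaw": 1, "linear": [0.152, 0.001, 0], "roll": 0}, {"jaw": 1, "linear": [0.156, 0.001, 0], "roll": 0}, {"jaw": 1, "linear": [0.159, 0.001, 0], "roll": 0}, {"jaw": 1, "linear": [0.162, 0.001, 0], "roll": 0}, {"jaw": 1, "linear": [0.165, 0.001, 0], "roll": 0}, {"jaw": 1, "linear": [0.168, 0.001, 0], "roll": 0}, {"jaw": 1, "linear": [0.17, 0.001, 0], "roll": 0}, {"jaw": 1, "linear": [0.172, 0.001, 0], "roll": 0}, {"jaw": 1, "linear": [0.172, 0.001, 0], "roll": 0}]'

```text
t: 19.12
tool_pos: [0.4902, 0.35, 0.0606]
orientation: [0.184, 1.558, -0.192]
force: [-0.0, 0.1, -1.3]
opening: 0.0239
```

```bash
python3 -c "
from h import *
plan([.49,.35,.059],[.49,.35,.058])"
```

```text
t 19.12 p [0.4902 0.35   0.0606] F [-0.   0.1 -1.3] M [-0.02 -0.02  0.01] open 0.0239 q6 -0.79
tool x [ 0.0042 -0.0056 -1.    ] jaw yaw(x of puller) -0.2392 or +pi
[0.49  0.35  0.059] -> [ 0.0027 -0.0002 -0.0004]
[0.49  0.35  0.058] -> [ 0.0044 -0.0001 -0.0004]
```

Request:
apply_moves --series '[{"jaw": 1, "linear": [0.001, 0, 0], "roll": 0}, {"jaw": 1, "linear": [0.002, 0, 0], "roll": 0}, {"jaw": 1, "linear": [0.003, 0, 0], "roll": 0}, {"jaw": 1, "linear": [0.003, 0, 0], "roll": 0}]'

```text
t: 19.62
tool_pos: [0.4903, 0.3501, 0.059]
orientation: [0.184, 1.558, -0.192]
force: [-0.3, -0.9, 0.4]
opening: 0.0234
```

```bash
python3 - <<'E'
from h import *
plan([.49,.35,.059],[.49,.35,.058])
c=save('scene','scene6.png');w=wrist('w6.png')
a=cv2.resize(c['pixels'][90:170,340:430],(450,400),interpolation=cv2.INTER_CUBIC)
b=cv2.resize(w['pixels'][140:360,220:420],(350,400))
cv2.imwrite('pics/m6.png',np.hstack([a,b]))
E
```

```text
t 19.62 p [0.4903 0.3501 0.059 ] F [-0.3 -0.9  0.4] M [-0.12  0.1   0.01] open 0.0234 q6 -0.79
tool x [ 0.0043 -0.0055 -1.    ] jaw yaw(x of puller) -0.2392 or +pi
[0.49  0.35  0.059] -> [ 0.     -0.0002 -0.0005]
[0.49  0.35  0.058] -> [ 0.0017 -0.0002 -0.0005]
```

View pics/m6.png

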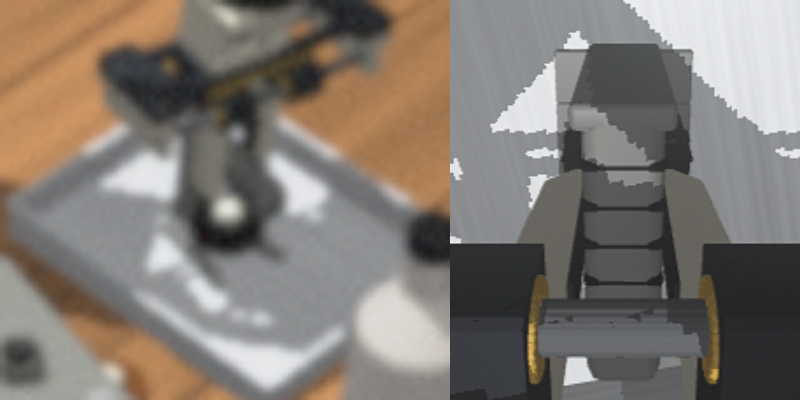

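The puller stands on the tray floor: the wrist force went from -2 to about +0.4 N, and the plug is upright between the prongs. Releasing and retreating.

Request:
apply_moves --series '[{"jaw": 0.3, "linear": [0.0005, 0, 0], "roll": 0}, {"jaw": 0.2, "linear": [0, 0, 0], "roll": 0}, {"jaw": 0, "linear": [0, 0, 0], "roll": 0}, {"jaw": 0, "linear": [0, 0, 0], "roll": 0}, {"jaw": 0, "linear": [0, 0, 0], "roll": 0}, {"jaw": 0, "linear": [-0.01, 0, 0], "roll": 0}, {"jaw": 0, "linear": [-0.03, 0, 0], "roll": 0}, {"jaw": 0, "linear": [-0.06, 0, 0], "roll": 0}, {"jaw": 0, "linear": [-0.1, 0, 0], "roll": 0}, {"jaw": 0, "linear": [-0.16, 0, 0], "roll": 0}, {"jaw": 0, "linear": [-0.22, 0, 0], "roll": 0}, {"jaw": 0, "linear": [-0.28, 0, 0], "roll": 0}, {"jaw": 0, "linear": [-0.34, 0, -0.05], "roll": 0}, {"jaw": 0, "linear": [-0.38, 0, -0.1], "roll": 0}, {"jaw": 0, "linear": [-0.4, 0, -0.15], "roll": 0}, {"jaw": 0, "linear": [-0.4, 0, -0.15], "roll": 0}]'

```text
t: 21.72
tool_pos: [0.4011, 0.3738, 0.302]
orientation: [0.185, 1.554, -0.187]
force: [0.1, 0.0, 0.1]
opening: 0.0463
```

```bash
python3 - <<'E'
from h import *
plan()
c=save('scene','scene7.png');w=wrist('w7.png')
a=cv2.resize(c['pixels'][80:230,270:440],(453,400),interpolation=cv2.INTER_CUBIC)
b=cv2.resize(w['pixels'][60:300,220:428],(347,400))
cv2.imwrite('pics/m7.png',np.hstack([a,b])); print(proj(w,[.49,.35,.09]))
E
```

```text
t 21.73 p [0.4011 0.3738 0.302 ] F [0.1 0.  0.1] M [ 0.04 -0.01 -0.01] open 0.0463 q6 -0.67
tool x [ 0.0081 -0.0022 -1.    ] jaw yaw(x of puller) -0.2371 or +pi
[[317.42434469 236.97765572]]
```

View pics/m7.png

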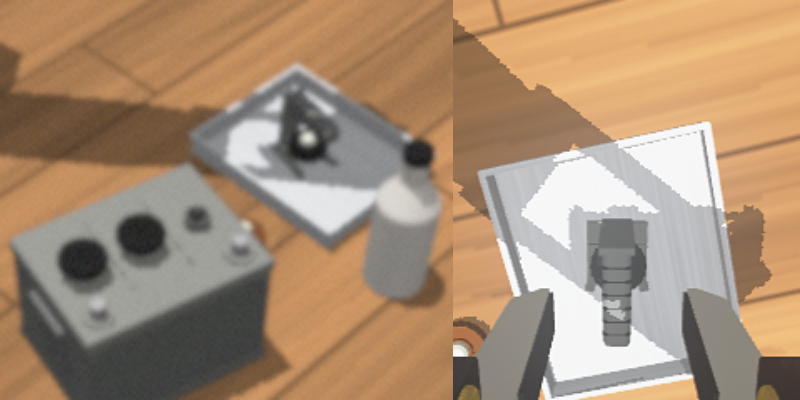

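The final views show the puller standing on its fork in the tray, with the pilot plug upright in the slot and its dome at (308,140) in the crop. The other two plugs are seated, the bottle is in place and the arm is clear. Handing in.

```bash
python3 -c "
from plant import *
print(close_job())"
```

```text
the job is handed in; nothing more can be done
None
```

The job is handed in after about 22 s of robot time. I slid the grey puller's fork under the pilot plug, pulled the plug straight up and carried it to the drip tray. I lowered both onto the tray floor, let go and moved the arm clear.

- **Final pictures:** the puller stands on its fork in the tray with the pilot plug upright in the slot. The pilot neck is empty and both plain plugs are still seated. The bottle and the brown look-alike look untouched. The last pictures did not show the spanner, carton and purple puller, but the arm's path stayed clear of them.
- **Forces:** every wrist reading was within about 3 N, at set-down too. Readings come only at the end of each move, so the pull-out peak was not recorded.
- **Measurements:** the wrist and top cameras agreed on the plug positions to about 1 mm. The blurry scene camera differed by up to 5 mm and was not used for aiming. The first rough tray outline came out too large, so I used the wrist view, which matched the given tray size.

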